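# Start the vane tester and hold a rotor vane over its sensors

### The job

Start the grey bench tester: twist its red spring-return handle clockwise (seen from above) to its stop and let go, so that it springs back. Then pick up the two-bladed steel rotor vane by its brass hub, carry it over the red socket rack (not round its ends; nothing may touch the rack), and finish holding it level and still about 1 cm above the tester's two orange sensor posts, centred between them with one blade over each, not touching the tester. Leave the tin, the black socket and the wrench where they are; the program ends with the vane still held in the air.

Things in the scene. Friction and masses are not known exactly. Their poses are not given: they have to be found in the camera images.
- switch (a joint): the tester's red start handle: 0 at rest, grows as it is turned clockwise seen from above, hard stop at 1.05 rad; a spring of about 0.15 N m brings it back to 0 when let go
- switch_grip (a point): the red start handle, an upright flat bar 44 long, 12 thick and 32 high on a short stem; this point is on the vertical turning axis, 2 mm above the bar's half height and 87 above the table; its x axis runs along the bar (turning with it), so it is pinched across y. The bar spans 69 to 101 mm above the table, the tester's flat top lies at 60 mm; nothing else within 60 mm of the handle sticks up
- sensors (a point): the tester's two orange sensor posts (20 diameter, 15 high, white dot on top) standing on the grey fixed case, 240 x 160 and 60 high; this point is half-way between the posts at the height of their top faces, 75 mm above the table; the posts stand 30 mm to either side of it along its x axis; z is up. The handle's axis lies 125 mm from it along -y
- vane_mid (a point): the loose rotor vane, 0.3 to 0.5 kg: a steel two-bladed plate 84 long (along its x axis), 30 wide and 10 thick (with a 40 diameter round middle), lying flat, and a brass square hub 20 x 20 mm, sides parallel to x and y, rising from the middle of the plate to 70 mm above the vane's underside; this point is on the hub's axis, 35 mm above the underside. The two blades are alike. Stands hub up on the table, on the far side of the rack from the tester
- rack_top (a point): fixed red socket rack with chrome sockets standing in it, 340 long (its x axis) by 44 wide, between the vane and the tester; this point is over its middle at its highest level, 80 mm above the table
- tin_mid (a point): loose grease tin, green with a steel lid, 62 diameter, 48 high; this point is at its centre; to be left alone
- socket_mid (a point): loose black deep socket standing on the table, 32 diameter, 62 high; this point is at its centre; to be left alone
- wrench: loose steel wrench about 200 long lying beyond the tester; to be left alone

How it is judged (in metres and radians):
On the way, in this order (a step that is already met when the one before it is completed fails the run):
1. the start handle is turned to its stop (value of joint switch above 0.95 rad), for 0.1 s.
2. the start handle is let go and has sprung back (value of joint switch below 0.12 rad and contact force between switch and the fingers below 0.1 N), for 0.2 s.
3. the vane is lifted off the table (height (world z) of vane_mid above 0.075 m and contact force between vane and the fingers above 1 N), for 0.1 s.
4. the vane passes over the rack, not round its ends (y of vane_mid in the frame of rack_top between -0.06 and 0.06 m and x of vane_mid in the frame of rack_top between -0.19 and 0.19 m and z of vane_mid in the frame of rack_top above 0.03 m), for 0.02 s.
At the end, for the whole second after the job is handed in: Vane held by the fingers, hub up, still (under 2 cm/s), level (0.1 rad), centred within 8 mm between the sensor posts, blades within 0.15 rad of their line, underside 3 to 18 mm above their tops, not touching the tester; start handle back at rest (under 0.12 rad) (horizontal distance between vane_mid and sensors below 0.008 m and z of vane_mid in the frame of sensors between 0.038 and 0.053 m and angle between the x axis of vane_mid and the x axis of sensors, either way round below 0.15 rad and angle between vane_mid's own z axis and vertical below 0.1 rad and linear speed of vane below 0.02 m/s and contact force between vane and the fingers above 1 N and contact force between vane and tester below 0.05 N and value of joint switch below 0.12 rad); the arm keeps its last pose, push and grip.
It fails at once if the socket rack is touched (over 1 N) (contact force between rack and anything else above 1 N).
It fails at once if the vane touches the tester (over 1 N) (contact force between vane and tester above 1 N).
It fails at once if the tin is moved more than 15 mm (distance of tin_mid from where it was at the start of the episode above 0.015 m).
It fails at once if the black socket is moved more than 15 mm (distance of socket_mid from where it was at the start of the episode above 0.015 m).
It fails at once if the wrench is moved more than 15 mm (distance of wrench from where it was at the start of the episode above 0.015 m).
It also fails if it takes over 64 s, if anything falls off the work surface, if the arm or the gripper's body presses on something with over 40 N, if the wrist force passes 120 N, or if a joint passes its speed limit or range.

### The arm

A 7-joint arm with a two-finger parallel gripper is mounted at the origin on the work surface. World frame = base frame: x ahead of the robot, y to its left, z up, the work surface at z = 0. Lengths are in mm, angles in rad, forces in N, time in s.
With the tool pointing down it reaches from about 400 to 875 mm from the base axis. Payload 4.4 kg.
Tool frame: the origin (TCP) lies midway between the tips of the shut fingers; the grasp point (between the pads) lies arm.pinch_z behind it (arm.pinch_z is the distance from the TCP to the grasp point, in mm); z points along the fingers, y is the direction in which the jaws open and shut (so a half turn about z gives the same grasp; the last joint's range is limited). The gripper opens to 85 mm and grips with 20 to 120 N. Pads are 22 mm wide; open, the fingers measure 114 mm over their backs; the gripper's body (76 mm by 85 mm) begins 54 mm behind the grasp point. The pads swing forward as they close: fully open they stand 13 mm farther back than shut.
Start: joints at [1.051, 0.628, 0.038, 1.517, -0.027, 0.996, -0.02], TCP at [284.978, -584.213, 231.313] pointing down, gripper open.
Joint ranges: [-3.06, 3.06], [-0.37, 2.12], [-1.25, 1.32], [0.18, 2.47], [-1.1, 4.24], [0.23, 1.98], [-2.94, 2.94]. Speed limits (rad/s): [2.57, 2.57, 3.14, 3.14, 3.14, 3.14, 3.14].

### API

Orientations are given as a unit quaternion [x, y, z, w].
In Python, from station import arm gives the robot as it stands.
- The arm moves only by the tool arm_command, never from a script. Its argument "targets" is a list of rows, each a list of 2 entries, a list of its own where there are three numbers: the shift along the world's x, y, z in cm, then the turn about the world's z in rad. A call has 1 to 20 rows; each row shifts and turns the commanded pose from where the row before left it; what a row does not reach is not made up. A row lasts 1/8 s, in which the tool goes at most 62.5 mm and 10.7 degrees, less where a joint would pass 70% of its speed; a pose out of reach is approached as far as the arm can. A call is refused whole if a number of a shift passes 6.25 or a number of a turn 0.188, either way. A call with a gripper value outside its range is refused whole. "hand" is the opening, from -1 (shut) to 1 (fully open), so that 0 is half open, set as the call begins (left out, the last holds). The fingers move at their own pace and stop on an object; "squeeze" is the grip in N (left out, the last holds). Time passes only in rows, so rows that do not move let the fingers close. It gives the time, the measured TCP pose, the force and the opening at its end, in the units of the state.
- arm.get_state(): the state, without advancing time (a new reading comes with each control period).
- arm.grab_frame(name): name is "scene" or "side" or "wrist"; returns a dict with "color" (480x640x3 uint8, red, green, blue), "z_map" (480x640 float32, mm along the optical axis (not along the pixel's ray), 0 where there is no reading), "K" (3x3 intrinsics, pixels), "k1" (the pictures are not rectified: a ray, as slopes to the right and down, at radius r is drawn at 1 + k1 r^2 times it, then the intrinsics apply), "R" (3x3) and "t" (3): a world point X has camera coordinates R X + t. Camera axes: x right, y down, z forward; pixel columns grow to the right and rows downward; lengths in mm; the calibration is good to about 2 mm. A picture is of the moment at which its call begins.
- arm.job_done(): hands the job in, once; it reports no verdict.
Trained networks look in a picture, given as the dict that the camera call returned (one of the last four; its "shot" number tells which), for a name from the list of things; names that differ only in an ending like _2 or _b are one class to them, and where a whole thing is asked for, a point or a joint stands for the part that bears it (a point fixed in the world has none). Each returns a list of dicts, best first, with "conf" (0 to 1); they miss things now and then, are a little off and sometimes report something else, mostly with a low value. They report only what shows in the picture. A call takes as long as a camera call.
- arm.recognise(picture, query): "location" ([row, column] in pixels, amid what is visible of it).
The state is a dict: "clock": time; "joint_pos": joint angles; "joint_velocities": joint speeds; "effort": joint torques, N m; "ee_pos": TCP position; "tcp_rot": TCP orientation; "wrist_force": force on the tool from outside, world axes, zero at the start; "torque": the same for the moment, N m; "opening": finger opening in mm.
Only numpy, scipy, OpenCV 4.12 (cv2) and the standard library are available. Lean on these libraries where they do the work, as an engineer would, in place of code of your own. Each camera call takes 0.05 s, during which the arm holds its last target.

## Working session

There is one attempt and no reset: what is moved stays moved. The work goes in short steps, Python scripts to look and compute and a tool call to move; the robot and the scene stay as the last step left them, time stands still between calls to the robot, and variables do not carry over. Pictures are saved under pics/ and viewed, and the job is handed in when it is done.

Besides the shell and the picture viewer there is one more tool, called after "Request:" in YAML: its name, and indented under it one key for each argument. arm_command: Moves the arm, as the interface text tells. Its arguments: {"type":"object","properties":{"targets":{"type":"array","items":{"type":"array"}},"hand":{"type":"number"},"squeeze":{"type":"number"}},"required":["targets"]}

```bash
ls; mkdir -p pics; cat > h.py <<'E'
from station import arm
import numpy as np, cv2
def shot(name,fn):
    f=arm.grab_frame(name); cv2.imwrite('pics/'+fn,f['color'][:,:,::-1]); return f
def ray(f,r,c):
    K=np.array(f['K']);xd=(c-K[0,2])/K[0,0];yd=(r-K[1,2])/K[1,1]
    x,y=xd,yd
    for _ in range(20):
        s=1+f['k1']*(x*x+y*y);x,y=xd/s,yd/s
    return np.array([x,y,1.])
def world(f,r,c,z=None):
    d=ray(f,r,c)
    if z is None: z=f['z_map'][int(round(r)),int(round(c))]
    return np.array(f['R']).T@(d*z-np.array(f['t']))
def atz(f,r,c,Z):
    R=np.array(f['R']);t=np.array(f['t']);o=-R.T@t;d=R.T@ray(f,r,c)
    return o+d*(Z-o[2])/d[2]
def cloud(f):
    K=np.array(f['K']);v,u=np.mgrid[0:480,0:640]
    xd=(u-K[0,2])/K[0,0];yd=(v-K[1,2])/K[1,1];x,y=xd.copy(),yd.copy()
    for _ in range(20):
        s=1+f['k1']*(x*x+y*y);x,y=xd/s,yd/s
    z=f['z_map'];P=np.stack([x*z,y*z,z],-1)-np.array(f['t'])
    return P@np.array(f['R']), z>0
E
python3 - <<'E'
from h import *
print(arm.get_state(), arm.pinch_z)
for n in ['scene','side','wrist']:
    f=shot(n,n+'0.png'); print(n,f['K'].tolist() if hasattr(f['K'],'tolist') else f['K'],f['k1'])
    for q in ['switch','switch_grip','sensors','vane_mid','rack_top','tin_mid','socket_mid','wrench']:
        try:
            for d in arm.recognise(f,q)[:2]:
                r,c=d['location'];print(q,d['conf'],np.round([r,c]),np.round(world(f,r,c)))
        except Exception as e: print(q,e)
E
```

```text
pics
{'clock': 0.0, 'joint_pos': array([ 1.05120122,  0.62934653,  0.0384244 ,  1.51842016, -0.02700173,
        0.99630482, -0.01998286]), 'joint_velocities': array([ 0.00182464,  0.00017652,  0.001438  , -0.00149839, -0.00062998,
       -0.00023081,  0.00050596]), 'effort': array([ 4.07415009e-04, -5.63398719e+01,  1.22654155e+00, -1.93448961e+01,
        1.11022656e-02,  1.04800297e-02,  3.25754195e-05]), 'ee_pos': array([ 284.69318424, -583.60611823,  230.37183974]), 'tcp_rot': array([ 9.74365240e-01,  2.24969814e-01, -2.28087319e-04, -9.53812124e-04]), 'wrist_force': array([-0.03478235, -0.115466  ,  0.67217249]), 'torque': array([ 0.01892057, -0.04918263, -0.02215953]), 'opening': 85.48791844504912} 18.700000000000003
scene [[536.4211916013994, 0.0, 317.37141012711095], [0.0, 536.4211916013994, 236.8021015386935], [0.0, 0.0, 1.0]] -0.04414926512873089
switch 0.52 [165. 246.] [ 474. -284.   87.]
switch_grip 0.7 [161. 248.] [ 468. -281.   95.]
sensors 0.66 [192. 261.] [1257.  611.  864.]
vane_mid 0.82 [250. 407.] [434. 191.  33.]
vane_mid 0.43 [298. 455.] [509. 353.  49.]
rack_top 0.97 [245. 327.] [524.  28.  19.]
tin_mid 0.89 [295. 376.] [605. 222.  47.]
socket_mid 0.77 [300. 455.] [508. 352.  42.]
wrench 0.58 [249. 180.] [ 746. -242.    7.]
side [[593.4044139326687, 0.0, 325.3532607486451], [0.0, 593.4044139326687, 242.59781045799815], [0.0, 0.0, 1.0]] 0.013287796011917574
switch 0.67 [180. 422.] [ 466. -282.   90.]
switch 0.24 [399. 294.] [489. 361.  51.]
sensors 0.97 [212. 406.] [ 468. -166.   74.]
vane_mid 0.97 [346. 362.] [432. 196.  29.]
rack_top 0.9 [274. 364.] [490.  31.  46.]
tin_mid 0.96 [328. 281.] [579. 231.  48.]
tin_mid 0.52 [348. 364.] [428. 198.  30.]
socket_mid 0.94 [396. 295.] [488. 360.  59.]
wrench 0.84 [189. 308.] [ 745. -249.    4.]
wrist [[366.1019809723723, 0.0, 321.4826547420944], [0.0, 366.1019809723723, 239.1585057061653], [0.0, 0.0, 1.0]] -0.004240722468883797
```

View pics/scene0.png

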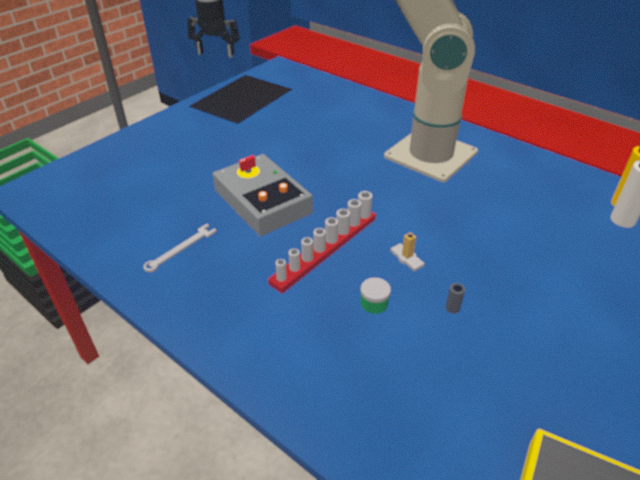

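View pics/side0.png

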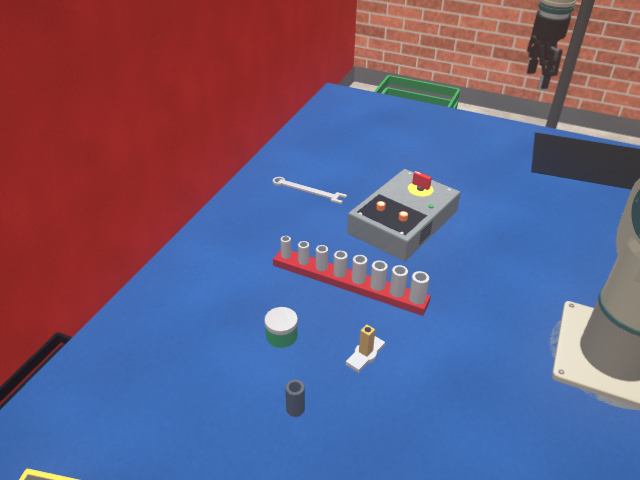

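View pics/wrist0.png

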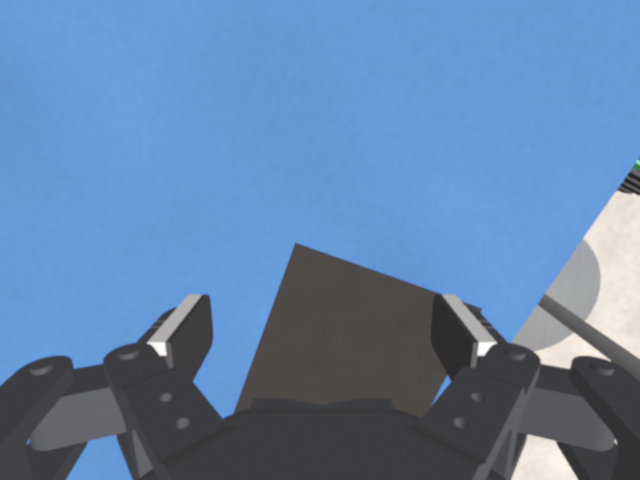

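The pictures agree with the networks: handle near (466,-282), posts by (468,-166), vane near (432,196), tin on the far side and the black socket to the left. Next I'll measure them properly from the point clouds.

```bash
cat > m.py <<'E'
from h import *
def meas(n,fn):
    f=shot(n,fn);P,ok=cloud(f);hsv=cv2.cvtColor(f['color'],cv2.COLOR_RGB2HSV).astype(int);H,S,V=hsv[...,0],hsv[...,1],hsv[...,2]
    x,y,z=P[...,0],P[...,1],P[...,2]
    def box(cx,cy,r,z0,z1): return ok&(np.hypot(x-cx,y-cy)<r)&(z>z0)&(z<z1)
    red=((H<8)|(H>170))&(S>140)
    def pca(m,l):
        q=P[m]; 
        if len(q)<3: print(l,len(q));return
        c=(q[:,:2].min(0)+q[:,:2].max(0))/2; mn=q[:,:2].mean(0)
        w,v=np.linalg.eigh(np.cov(q[:,:2].T)); a=np.arctan2(v[1,1],v[0,1])
        print(n,l,len(q),'mean',mn.round(1),'z',q[:,2].min().round(),q[:,2].max().round(),'ang',round(a,3),'sd',np.sqrt(w).round(1))
        rr=cv2.minAreaRect(q[:,:2].astype(np.float32)); print('   rect',np.round(rr[0],1),np.round(rr[1],1),round(rr[2],1))
    pca(box(467,-282,60,64,105)&red,'handle'); pca(box(467,-282,60,95,105)&red,'handletop')
    pca(box(470,-200,170,55,64),'testertop')
    pca(box(468,-166,60,70,80),'posts'); 
    pca(box(432,196,70,3,15)&(S<110),'vaneplate'); pca(box(432,196,50,62,76),'hubtop');pca(box(432,196,50,20,76),'hub')
    pca(box(490,30,220,5,95)&red,'rackred')
    pca(box(490,30,220,60,95)&~red,'rackhigh')
    pca(box(590,228,60,10,60),'tin');pca(box(495,360,50,10,75),'sock')
    return f,P,ok,hsv
if __name__=='__main__':
    for n in ['scene','side']: meas(n,n+'1.png')
E
python3 m.py
```

```text
scene handle 148 mean [ 469.7 -283.7] z 72.0 105.0 ang 2.869 sd [ 2.7 12.2]
   rect [ 469.9 -284.4] [14.2 42.6] 77.2
scene handletop 48 mean [ 467.  -283.2] z 95.0 105.0 ang 2.933 sd [ 3.2 12.5]
   rect [ 469.9 -284.4] [14.2 42.4] 77.2
scene testertop 2976 mean [ 493.4 -211.8] z 55.0 64.0 ang 1.376 sd [48.1 68.8]
   rect [ 484.3 -225.6] [248.4 163. ] 74.9
scene posts 57 mean [ 486.1 -162.4] z 70.0 80.0 ang 2.871 sd [ 5.7 24.7]
   rect [ 494.1 -163.3] [21.9 69.6] 78.4
scene vaneplate 341 mean [431.8 192.8] z 3.0 15.0 ang 1.368 sd [10.1 26.5]
   rect [426.8 187.7] [89.  43.6] 83.1
scene hubtop 88 mean [428.7 189.2] z 62.0 75.0 ang 1.817 sd [6.  6.8]
   rect [426.8 188.4] [21.6 22.8] 72.4
scene hub 250 mean [430.6 190.5] z 20.0 75.0 ang 2.05 sd [5.3 7.4]
   rect [427.5 188.4] [22.4 24.5] 73.4
scene rackred 1070 mean [567.   35.4] z 5.0 67.0 ang 3.078 sd [15.4 97.5]
   rect [525.3 -67.3] [230.3 337.6] 88.4
scene rackhigh 2194 mean [499.2 -48.6] z 60.0 85.0 ang 1.733 sd [ 70.8 100.7]
   rect [479.5 -19.3] [334.3 318.9] 60.3
scene tin 831 mean [597.2 215. ] z 10.0 54.0 ang -2.806 sd [16.1 
[... 698 characters left out ...]
rect [428.  187.6] [87.9 42.8] 82.5
side hubtop 133 mean [426.4 190.8] z 62.0 74.0 ang 1.915 sd [6.  6.7]
   rect [426.8 188.2] [22.3 21.9] 67.4
side hub 359 mean [425.7 193.3] z 20.0 74.0 ang -2.709 sd [5.6 7.1]
   rect [427.  188.4] [23.2 21.6] 72.8
side rackred 1853 mean [525.4  36.7] z 5.0 26.0 ang 3.107 sd [11.3 98.3]
   rect [525.4  24.3] [ 49.8 339.1] 88.6
side rackhigh 2691 mean [487.  -37.6] z 60.0 86.0 ang 1.809 sd [ 69.9 104. ]
   rect [479.2 -18.6] [330.7 320.7] 60.1
side tin 1040 mean [584.9 218.2] z 10.0 52.0 ang 2.031 sd [15.9 16.9]
   rect [589.2 210. ] [60.2 63.3] 30.5
side sock 589 mean [491.6 353.1] z 10.0 66.0 ang -2.702 sd [7.9 8.5]
   rect [495.  348.1] [31.5 32.6] 76.1
```

```bash
cat > p.py <<'E'
from h import *
def posts(f,n):
    P,ok=cloud(f);hsv=cv2.cvtColor(f['color'],cv2.COLOR_RGB2HSV).astype(int);H,S,V=hsv[...,0],hsv[...,1],hsv[...,2]
    m=ok&(np.hypot(P[...,0]-495,P[...,1]+164)<70)&(P[...,2]>55)&(P[...,2]<82)&(H<20)&(S>90)&(V>90)
    k,lab,st,ce=cv2.connectedComponentsWithStats(m.astype(np.uint8))
    for i in range(1,k):
        if st[i,4]<15: continue
        q=P[lab==i]; print(n,st[i],q.mean(0).round(1),cv2.minEnclosingCircle(q[:,:2].astype(np.float32)))
        # white-dot: top centre 
        x0,y0,w,h,_=st[i]
        print('  top row centre ->',atz(f,y0+w*0.5*0.7,x0+w/2-0.5,75).round(1))
if __name__=='__main__':
    for n in ['scene','side']:
        f=shot(n,n+'2.png'); posts(f,n)
        for nm,(a,b,c,d) in dict(t=((140,240,205,315) if n=='scene' else (160,260,345,465)),v=((225,275,380,435) if n=='scene' else (315,375,340,395))).items():
            im=f['color'][a:b,c:d,::-1]; s=600//max(im.shape[:2]); cv2.imwrite(f'pics/{n}_{nm}.png',cv2.resize(im,None,fx=s,fy=s,interpolation=cv2.INTER_CUBIC))
E
python3 p.py
```

```text
scene [278 182  10  11  79] [ 468.7 -161.2   67.1] ((462.8122253417969, -165.45108032226562), 24.906557083129883)
  top row centre -> [ 470.6 -159.4   75. ]
scene [258 191  10  11  79] [ 528.1 -174.6   67.2] ((526.0489501953125, -185.31033325195312), 24.660104751586914)
  top row centre -> [ 529.6 -172.    75. ]
side [376 201  10  10  66] [ 528.3 -170.5   69.5] ((533.4759521484375, -180.67669677734375), 21.567710876464844)
  top row centre -> [ 527.9 -169.6   75. ]
side [399 211   9  11  68] [ 470.1 -155.    69.7] ((471.00189208984375, -167.0406036376953), 22.348066329956055)
  top row centre -> [ 470.7 -156.3   75. ]
```

```bash
python3 - <<'E'
import cv2,numpy as np
a=[cv2.resize(cv2.imread(f'pics/{n}.png'),(400,300)) for n in ['scene_t','side_t','scene_v','side_v']]
cv2.imwrite('pics/mix.png',np.vstack([np.hstack(a[:2]),np.hstack(a[2:])]))
E
```

```text
(no output)
```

View pics/mix.png

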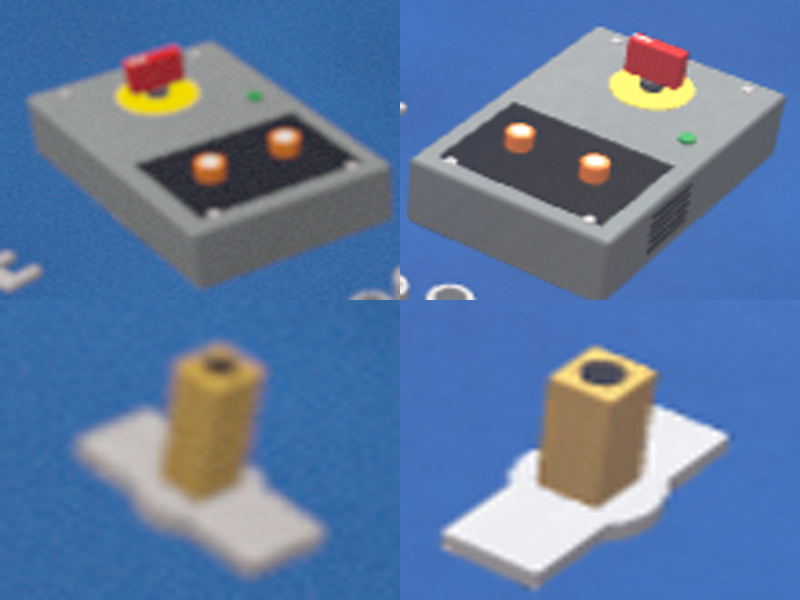

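Top crops: the handle bar sits on the yellow disc, with the two orange posts in the black panel. Bottom crops: the vane's brass hub is square to its blades. Posts' midpoint is about (500,-164) and the handle axis about (468,-285), with the bar at about 165°. I'll move above the handle with the jaws along 75°.

Request:
arm_command:
  targets:
    - [[1.41,2.3,-0.3],0.185]
    - [[1.41,2.3,-0.3],0.185]
    - [[1.41,2.3,-0.3],0.185]
    - [[1.41,2.3,-0.3],0.185]
    - [[1.41,2.3,-0.3],0.185]
    - [[1.41,2.3,-0.3],0.185]
    - [[1.41,2.3,-0.3],0.185]
    - [[1.41,2.3,-0.3],0.185]
    - [[1.41,2.3,-0.3],0.185]
    - [[1.41,2.3,-0.3],0.185]
    - [[1.41,2.3,-0.3],0.185]
    - [[1.41,2.3,-0.3],0.185]
    - [[1.41,2.3,-0.3],0.185]
    - [[0,0,0],0]
    - [[0,0,0],0]
  hand: 1
  squeeze: 40

```text
clock: 3.42
ee_pos: [467.7, -286.3, 192.3]
tcp_rot: [0.142, 0.99, -0.0, -0.0]
wrist_force: [-0.1, 0.0, -0.1]
opening: 85.1
```

```bash
cat > w.py <<'E'
from h import *
import sys
s=arm.get_state(); q=s['tcp_rot']
from scipy.spatial.transform import Rotation as R_
M=R_.from_quat(q).as_matrix()
print('t',s['clock'],'tcp',s['ee_pos'].round(1),'jaw',round(np.arctan2(M[1,1],M[0,1]),3),'tilt',M[:,2].round(3),'F',s['wrist_force'].round(1),'T',s['torque'].round(2),'open',round(s['opening'],1),'q',s['joint_pos'].round(2))
if len(sys.argv)>1:
    f=shot('wrist',sys.argv[1]+'.png')
E
cat > wm.py <<'E'
from h import *
import subprocess
def top(f,lo,hi,cx,cy,r,lab,color=None):
    P,ok=cloud(f);hsv=cv2.cvtColor(f['color'],cv2.COLOR_RGB2HSV).astype(int)
    m=ok&(np.hypot(P[...,0]-cx,P[...,1]-cy)<r)&(P[...,2]>lo)&(P[...,2]<hi)
    H,S=hsv[...,0],hsv[...,1]
    if color=='red': m&=((H<8)|(H>170))&(S>140)
    if color=='grey': m&=S<80
    k,L,st,ce=cv2.connectedComponentsWithStats(m.astype(np.uint8))
    for i in range(1,k):
        if st[i,4]<40: continue
        q=P[L==i]; rr=cv2.minAreaRect(q[:,:2].astype(np.float32))
        print(lab,st[i].tolist(),'mean',q.mean(0).round(1),'rect',np.round(rr[0],1),np.round(rr[1],1),round(rr[2],1))
E
python3 - <<'E'
import sys;sys.argv=['w','w1']
exec(open('w.py').read())
from wm import *
top(f,92,110,468,-285,50,'handle','red')
top(f,70,80,500,-164,60,'posts')
top(f,55,65,484,-224,170,'case')
E
```

```text
t 3.425 tcp [ 467.7 -286.3  192.3] jaw 1.285 tilt [-0.001 -0.001 -1.   ] F [-0.1  0.  -0.1] T [-0.02 -0.    0.04] open 85.1 q [ 0.9   0.6  -0.62  1.83  0.45  0.85  1.35]
handle [310, 209, 18, 64, 877] mean [ 463.4 -287.7   99.7] rect [ 466.8 -288.6] [11.3 42.4] 73.7
posts [478, 174, 30, 28, 645] mean [ 470.1 -161.1   73.9] rect [ 470.5 -160.5] [19.8 19.2] 62.7
posts [472, 254, 28, 27, 558] mean [ 527.7 -176.2   73.9] rect [ 528.4 -175.9] [19.2 19.6] 42.1
case [241, 114, 331, 209, 58416] mean [ 476.3 -224.9   59.3] rect [ 484.1 -225.9] [239.8 159.5] 75.2
```

View pics/w1.png

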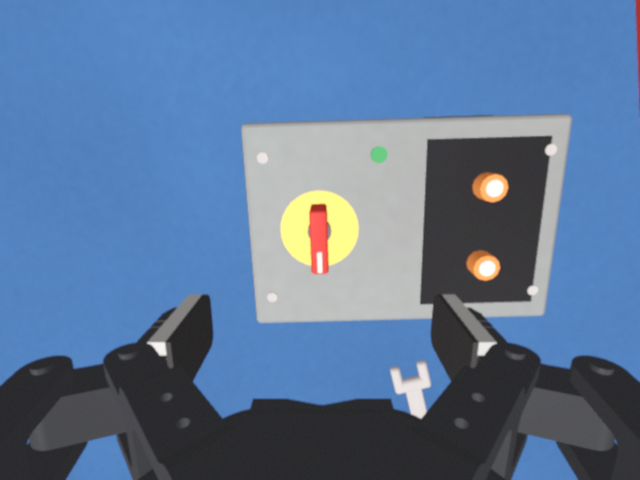

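The wrist view shows the handle at pixel (319,235), the posts at (490,187) and (484,265), and the TCP already above the handle axis. The bar's normal is at 1.31 rad. I'll descend and pinch it.

Request:
arm_command:
  targets:
    - [[0,0,-4],0.027]
    - [[0,0,-4],0]
    - [[0,0,-2.5],0]
    - [[0,0,-1.6],0]
    - [[0,0,0],0]
    - [[0,0,0],0]

```text
clock: 4.22
ee_pos: [468.9, -285.7, 72.2]
tcp_rot: [0.128, 0.992, -0.0, 0.001]
wrist_force: [-0.2, -0.1, 0.1]
opening: 85.1
```

```bash
python3 w.py w2
```

```text
t 4.225 tcp [ 468.9 -285.7   72.2] jaw 1.314 tilt [ 0.001 -0.001 -1.   ] F [-0.2 -0.1  0.1] T [-0.05  0.03  0.01] open 85.1 q [ 0.81  0.76 -0.49  1.92  0.61  0.61  1.24]
```

View pics/w2.png

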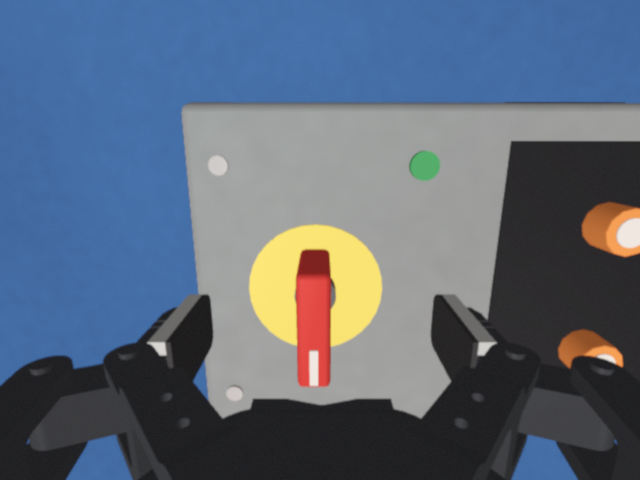

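The bar sits between the pads, at column 313 against a mid of 322. Closing.

Request:
arm_command:
  targets:
    - [[0,0,0],0]
    - [[0,0,0],0]
    - [[0,0,0],0]
    - [[0,0,0],0]
    - [[0,0,0],0]
    - [[0,0,0],0]
  hand: -1
  squeeze: 40

```text
clock: 5.03
ee_pos: [467.5, -288.2, 71.6]
tcp_rot: [0.129, 0.992, -0.002, -0.0]
wrist_force: [-2.9, -5.8, 2.3]
opening: 11.0
```

```bash
python3 w.py
```

```text
t 5.025 tcp [ 467.5 -288.2   71.6] jaw 1.313 tilt [-0.001 -0.004 -1.   ] F [-2.9 -5.8  2.3] T [-1.02  0.33  0.03] open 11.0 q [ 0.81  0.76 -0.49  1.92  0.61  0.61  1.24]
```

Gripped. The pull shows the true axis is about 2.7 mm further along -75°, so I'll follow it and then twist clockwise.

Request:
arm_command:
  targets:
    - [[-0.07,-0.26,0],0]
    - [[0,0,0],-0.12]
    - [[0,0,0],-0.15]
    - [[0,0,0],-0.15]
    - [[0,0,0],-0.15]
    - [[0,0,0],-0.15]
    - [[0,0,0],-0.15]
    - [[0,0,0],-0.12]
    - [[0,0,0],-0.06]
    - [[0,0,0],0]
    - [[0,0,0],0]

```text
clock: 6.4
ee_pos: [467.5, -288.4, 71.6]
tcp_rot: [0.607, 0.795, -0.0, 0.0]
wrist_force: [-2.0, -2.6, 6.3]
opening: 11.3
```

```bash
python3 w.py w3
```

```text
t 6.4 tcp [ 467.5 -288.4   71.6] jaw 0.266 tilt [ 0.    -0.001 -1.   ] F [-2.  -2.6  6.3] T [-0.5   0.43  0.13] open 11.3 q [ 0.64  0.72 -0.21  1.93  0.29  0.52  0.49]
```

View pics/w3.png

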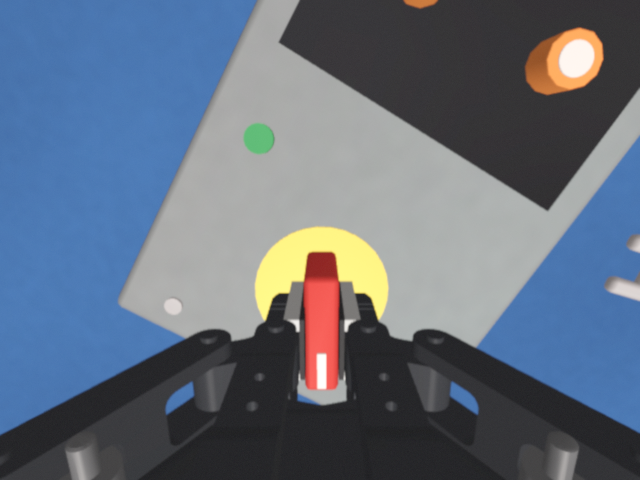

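The bar is still square in the jaws after a 1.047 rad turn. I'll nudge it slightly against the stop, hold, and then let go.

Request:
arm_command:
  targets:
    - [[0,0,0],-0.03]
    - [[0,0,0],0]
    - [[0,0,0],0]

```text
clock: 6.82
ee_pos: [467.4, -288.4, 71.6]
tcp_rot: [0.618, 0.786, -0.0, 0.0]
wrist_force: [-2.4, -2.2, 5.4]
opening: 11.4
```

```bash
python3 w.py
```

```text
t 6.825 tcp [ 467.4 -288.4   71.6] jaw 0.238 tilt [-0.    -0.001 -1.   ] F [-2.4 -2.2  5.4] T [-0.56  0.4   0.53] open 11.4 q [ 0.64  0.72 -0.21  1.93  0.28  0.52  0.47]
```

Request:
arm_command:
  targets:
    - [[0,0,0],0]
    - [[0,0,0],0]
    - [[0,0,0],0]
    - [[0,0,0],0]
    - [[0,0,0],0]
    - [[0,0,0],0]
    - [[0,0,0],0]
    - [[0,0,0],0]
  hand: 1

```text
clock: 7.82
ee_pos: [467.6, -287.8, 71.3]
tcp_rot: [0.619, 0.785, 0.0, -0.0]
wrist_force: [-0.4, -0.0, -0.4]
opening: 85.4
```

```bash
python3 w.py w4
```

```text
t 7.825 tcp [ 467.6 -287.8   71.3] jaw 0.235 tilt [ 0.  0. -1.] F [-0.4 -0.  -0.4] T [-0.05 -0.03 -0.02] open 85.4 q [ 0.64  0.72 -0.21  1.93  0.28  0.52  0.47]
```

View pics/w4.png

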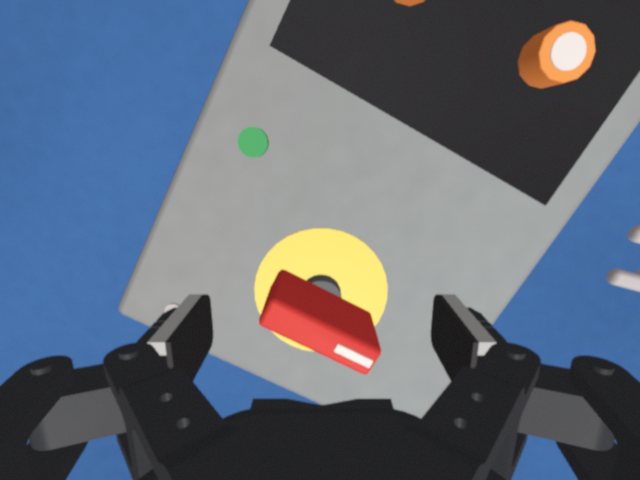

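The torque peaked at 0.53 N m at the stop, and the handle is back parallel to the case's cross direction. Now I'll rise and move over the vane.

Request:
arm_command:
  targets:
    - [[0,0,5],0]
    - [[0,0,5],0]
    - [[0,0,5],0]
    - [[-0.4,4.8,0],-0.04]
    - [[-0.4,4.8,0],-0.04]
    - [[-0.4,4.8,0],-0.04]
    - [[-0.4,4.8,0],-0.04]
    - [[-0.4,4.8,0],-0.04]
    - [[-0.4,4.8,0],-0.04]
    - [[-0.4,4.8,0],-0.04]
    - [[-0.4,4.8,0],-0.04]
    - [[-0.4,4.8,0],-0.04]
    - [[-0.4,4.4,-2],-0.04]
    - [[0,0,0],0]
    - [[0,0,0],0]

```text
clock: 9.75
ee_pos: [427.4, 187.5, 201.2]
tcp_rot: [0.763, 0.646, -0.0, 0.0]
wrist_force: [-0.4, 0.6, 0.6]
opening: 85.6
```

```bash
python3 - <<'E'
import sys;sys.argv=['w','w5']
exec(open('w.py').read())
from wm import *
top(f,60,76,427,188,40,'hubtop')
top(f,5,14,427,188,70,'plate','grey')
E
```

```text
t 9.75 tcp [427.4 187.5 201.2] jaw -0.165 tilt [-0.    -0.001 -1.   ] F [-0.4  0.6  0.6] T [-0.01 -0.   -0.01] open 85.6 q [-0.29  0.42 -0.25  2.04  0.16  0.7  -0.81]
hubtop [307, 214, 28, 29, 693] mean [426.9 187.9  68.7] rect [426.7 187.2] [20.  19.9] 74.4
plate [299, 167, 43, 92, 2155] mean [427.7 192.8   9. ] rect [426.5 186.9] [84.1 39.5] 74.1
```

View pics/w5.png

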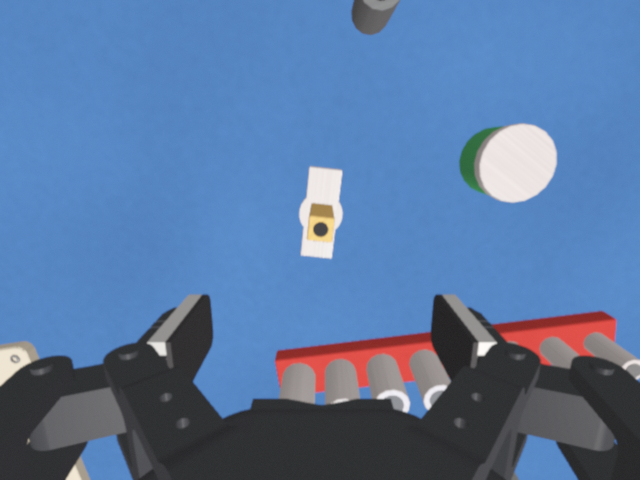

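Hub at (426.7,187.2), angle 74.2°, and the wrist view shows it in the clear. I'll turn -0.11 rad and descend.

Request:
arm_command:
  targets:
    - [[-0.08,-0.04,-4],-0.11]
    - [[0,0,-5],0]
    - [[0,0,-4],0]
    - [[0,0,-3],0]
    - [[0,0,-1.3],0]
    - [[0,0,0],0]
    - [[0,0,0],0]

```text
clock: 10.68
ee_pos: [427.7, 187.8, 29.4]
tcp_rot: [0.798, 0.603, 0.001, 0.0]
wrist_force: [0.1, 0.9, 0.4]
opening: 85.5
```

```bash
python3 w.py w6
```

```text
t 10.675 tcp [427.7 187.8  29.4] jaw -0.276 tilt [ 0.002  0.001 -1.   ] F [0.1 0.9 0.4] T [0.   0.02 0.02] open 85.5 q [-0.41  0.74 -0.1   2.17  0.27  0.25 -1.01]
```

View pics/w6.png

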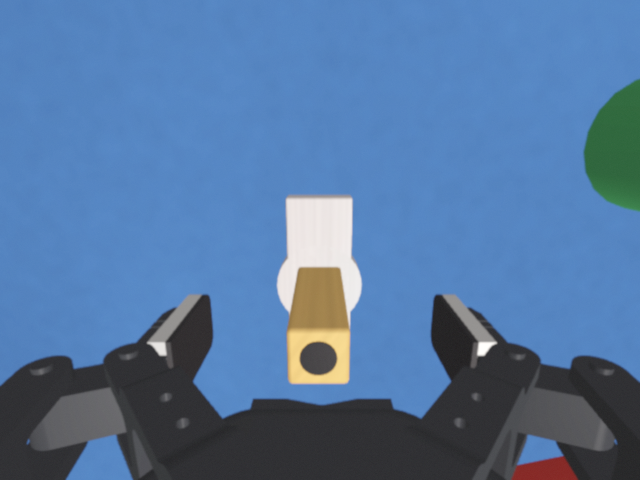

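The hub is centred between the jaws (column 319) and square to them. Closing.

Request:
arm_command:
  targets:
    - [[0,0,0],0]
    - [[0,0,0],0]
    - [[0,0,0],0]
    - [[0,0,0],0]
    - [[0,0,0],0]
    - [[0,0,0],0]
    - [[0,0,0],0]
  hand: -1
  squeeze: 70

```text
clock: 11.6
ee_pos: [426.7, 187.8, 28.5]
tcp_rot: [0.797, 0.604, 0.0, -0.0]
wrist_force: [-0.8, 0.6, 4.7]
opening: 19.2
```

```bash
python3 w.py
```

```text
t 11.6 tcp [426.7 187.8  28.5] jaw -0.275 tilt [ 0.  0. -1.] F [-0.8  0.6  4.7] T [-0.03  0.16  0.02] open 19.2 q [-0.41  0.74 -0.1   2.17  0.27  0.25 -1.01]
```

Gripped at 19.2 mm. vane_mid lies about 6.5 mm above the TCP. Lifting.

Request:
arm_command:
  targets:
    - [[0,0,1],0]
    - [[0,0,2],0]
    - [[0,0,3],0]
    - [[0,0,4],0]
    - [[0,0,3],0]
    - [[0,0,1],0]
    - [[0,0,0],0]
    - [[0,0,0],0]

```text
clock: 12.6
ee_pos: [425.9, 187.2, 167.1]
tcp_rot: [0.797, 0.604, -0.001, -0.0]
wrist_force: [-0.1, -0.2, -4.3]
opening: 19.1
```

```bash
python3 - <<'E'
import sys;sys.argv=['w','w7']
exec(open('w.py').read())
g=shot('side','side7.png')
E
```

```text
t 12.6 tcp [425.9 187.2 167.1] jaw -0.275 tilt [-0.002 -0.001 -1.   ] F [-0.1 -0.2 -4.3] T [ 0.02 -0.02  0.05] open 19.1 q [-0.31  0.48 -0.22  2.08  0.18  0.61 -0.94]
```

View pics/side7.png

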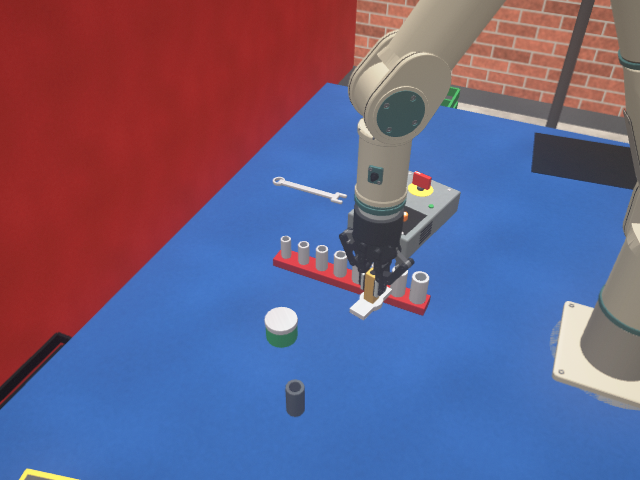

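View pics/w7.png

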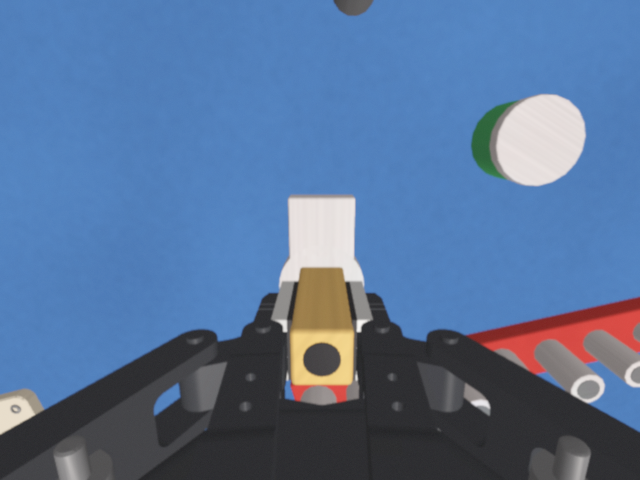

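The vane hangs level and square in the jaws: the blade is centred at column 321 and about 4.3 N was lifted. I'll carry it over the rack while turning +1.58 rad.

Request:
arm_command:
  targets:
    - [[0.3,-1.2,0],0.05]
    - [[0.53,-2.2,0],0.11]
    - [[0.53,-2.6,0],0.12]
    - [[0.53,-2.6,0],0.12]
    - [[0.53,-2.6,0],0.12]
    - [[0.53,-2.6,0],0.12]
    - [[0.53,-2.6,0],0.12]
    - [[0.53,-2.6,0],0.12]
    - [[0.53,-2.6,0],0.12]
    - [[0.53,-2.6,0],0.12]
    - [[0.53,-2.6,0],0.12]
    - [[0.53,-2.6,0],0.12]
    - [[0.53,-2.6,0],0.12]
    - [[0.53,-2.2,0],0.12]
    - [[0.23,-1.2,0],0.085]
    - [[0,0,0],0]
    - [[0,0,0],0]
  squeeze: 90

```text
clock: 14.82
ee_pos: [500.5, -165.3, 167.8]
tcp_rot: [0.081, 0.997, 0.0, -0.001]
wrist_force: [0.8, -0.1, -4.0]
opening: 19.0
```

```bash
cat > fin.py <<'E'
import sys
exec(open('w.py').read())
from wm import *
from p import posts
n=sys.argv[1]
top(f,70,80,500,-168,60,'posts'); top(f,55,65,484,-224,170,'case')
c=s['ee_pos']
for nm in ['scene','side']:
    g=shot(nm,n+nm+'.png')
    P,ok=cloud(g);hsv=cv2.cvtColor(g['color'],cv2.COLOR_RGB2HSV)
    z0=c[2]+6.5-35
    m=ok&(np.hypot(P[...,0]-c[0],P[...,1]-c[1])<60)&(P[...,2]>z0-8)&(P[...,2]<z0+15)&(hsv[...,1]<110)
    q=P[m]
    if len(q)>20: print(nm,'plate',len(q),q.mean(0).round(1),np.percentile(q[:,2],[5,50,95]).round(1),cv2.minAreaRect(q[:,:2].astype(np.float32)))
    posts(g,nm)
E
python3 fin.py w8
```

```text
t 14.825 tcp [ 500.5 -165.3  167.8] jaw 1.409 tilt [-0.001  0.001 -1.   ] F [ 0.8 -0.1 -4. ] T [0.03 0.   0.01] open 19.0 q [ 0.74  0.64 -0.73  1.91  0.57  0.82  1.11]
posts [308, 181, 30, 14, 311] mean [ 465.4 -159.4   74.1] rect [ 464.9 -159.1] [18.8  8.3] 80.3
case [54, 91, 365, 238, 58326] mean [ 466.1 -232.3   59.3] rect [ 484.1 -225.7] [239.5 159.8] 75.1
scene plate 314 [ 506.7 -159.3  148.7] [141.5 149.8 152.5] ((501.4881591796875, -163.49072265625), (45.193519592285156, 85.33970642089844), 81.2611083984375)
scene [278 182  10  11  80] [ 468.4 -161.7   66.7] ((459.7491760253906, -165.0518341064453), 24.614831924438477)
  top row centre -> [ 470.6 -159.4   75. ]
scene [257 190  11  12  82] [ 527.2 -175.4   66.7] ((520.03076171875, -182.5806427001953), 26.516233444213867)
  top row centre -> [ 528.5 -174.8   75. ]
side plate 401 [ 499.7 -158.   148. ] [141.2 149.  151.8] ((501.89697265625, -162.0501708984375), (41.28245544433594, 86.16531372070312), 81.98685455322266)
side [376 201  10  10  67] [ 528.5 -170.8   69.3] ((531.3086547851562, -182.2529754638672), 20.45098304748535)
  top row centre -> [ 527.9 -169.6   75. ]
side [399 211   9  11  68] [ 470.  -155.    69.7] ((472.6567687988281, -166.38316345214844), 20.05792236328125)
  top row centre -> [ 470.7 -156.3   75. ]
```

View pics/w8.png

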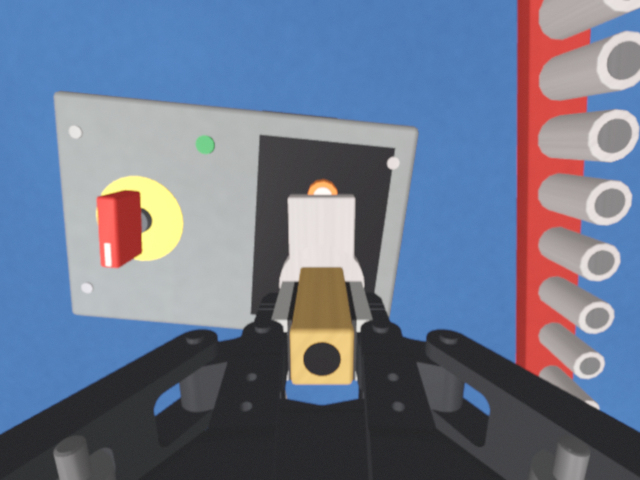

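View pics/w8side.png

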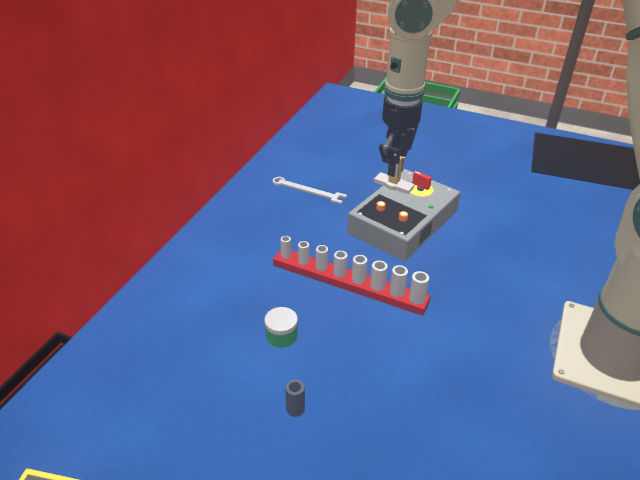

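The wrist camera puts the posts' midpoint at (499.4,-168.2). The handle axis that I gripped, plus 125 mm, gives (499.6,-167.6). The turn needs -0.098 rad, so I'll correct and lower part way.

Request:
arm_command:
  targets:
    - [[-0.1,-0.26,0],-0.098]
    - [[0,0,-1],0]
    - [[0,0,-1.5],0]
    - [[0,0,-1],0]
    - [[0,0,0],0]
    - [[0,0,0],0]

```text
clock: 15.72
ee_pos: [500.3, -168.6, 133.3]
tcp_rot: [0.129, 0.992, 0.0, 0.0]
wrist_force: [-0.1, 0.7, -4.8]
opening: 19.1
```

```bash
python3 fin.py w9; python3 - <<'E'
import cv2,numpy as np
a=cv2.imread('pics/w9scene.png')[130:250,190:330];b=cv2.imread('pics/w9side.png')[130:250,335:475]
cv2.imwrite('pics/w9mix.png',np.hstack([cv2.resize(i,(400,343),interpolation=cv2.INTER_CUBIC) for i in (a,b)]))
E
```

```text
t 15.725 tcp [ 500.3 -168.6  133.3] jaw 1.312 tilt [ 0.  0. -1.] F [-0.1  0.7 -4.8] T [-0.03 -0.02 -0.  ] open 19.1 q [ 0.7   0.67 -0.66  1.94  0.61  0.73  0.99]
posts [309, 187, 29, 8, 166] mean [ 463.2 -158.3   73.7] rect [ 462.9 -158.3] [15.5  4. ] 75.2
case [8, 113, 420, 247, 71508] mean [ 462.1 -227.4   59.3] rect [ 483.5 -225.5] [239.5 158.3] 75.1
scene plate 310 [ 505.5 -163.8  114.4] [107.7 115.2 118.5] ((500.2208557128906, -166.5557861328125), (44.06924819946289, 86.09388732910156), 72.96940612792969)
scene [278 182  10  11  80] [ 468.5 -161.3   66.8] ((462.11553955078125, -166.28575134277344), 25.91404151916504)
  top row centre -> [ 470.6 -159.4   75. ]
scene [257 190  11  12  83] [ 527.3 -175.2   66.8] ((520.738037109375, -178.93299865722656), 23.404752731323242)
  top row centre -> [ 528.5 -174.8   75. ]
side plate 383 [ 498.7 -161.3  113.6] [107.  114.4 117.6] ((501.2457275390625, -166.35899353027344), (40.502132415771484, 86.48870849609375), 74.43831634521484)
side [376 201  10  10  67] [ 528.5 -170.9   69.3] ((533.8716430664062, -181.28497314453125), 21.035690307617188)
  top row centre -> [ 527.9 -169.6   75. ]
side [399 211   9  11  70] [ 470.  -155.    69.8] ((471.39642333984375, -168.27691650390625), 22.08633804321289)
  top row centre -> [ 470.7 -156.3   75. ]
```

View pics/w9mix.png

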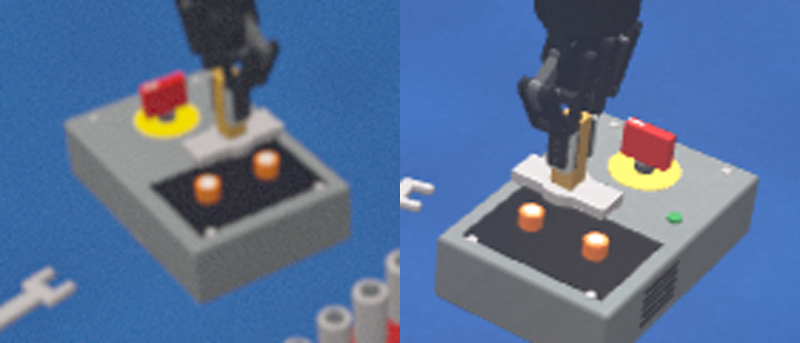

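View pics/w9.png

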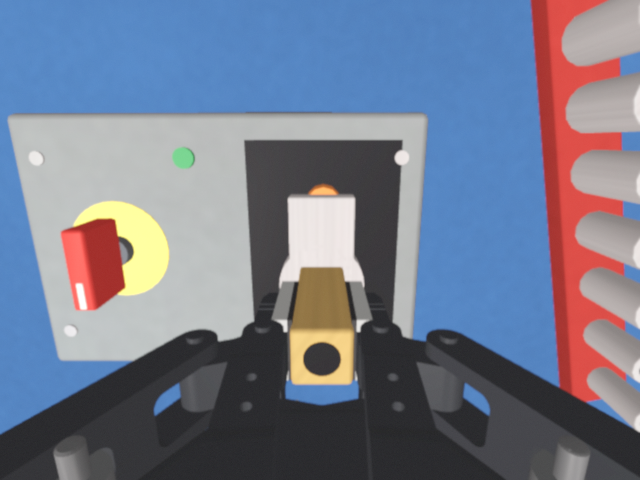

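The post shows centred behind the blade (column 323 against 321), the alignment angle agrees (about 75°), and the underside sits at TCP-28.5. I'll lower the last 1.9 cm gently.

Request:
arm_command:
  targets:
    - [[-0.06,0.06,-0.5],0]
    - [[0,0,-0.6],0]
    - [[0,0,-0.5],0]
    - [[0,0,-0.3],0]
    - [[0,0,0],0]
    - [[0,0,0],0]
    - [[0,0,0],0]
    - [[0,0,0],0]

```text
clock: 16.88
ee_pos: [499.5, -168.3, 114.4]
tcp_rot: [0.129, 0.992, -0.0, 0.0]
wrist_force: [0.1, 0.4, -3.8]
opening: 19.1
```

```bash
python3 fin.py w10; python3 - <<'E'
import cv2,numpy as np
a=cv2.imread('pics/w10scene.png')[130:250,190:330];b=cv2.imread('pics/w10side.png')[130:250,335:475]
cv2.imwrite('pics/w10mix.png',np.hstack([cv2.resize(i,(400,343),interpolation=cv2.INTER_CUBIC) for i in (a,b)]))
E
```

```text
t 16.875 tcp [ 499.5 -168.3  114.4] jaw 1.312 tilt [ 0. -0. -1.] F [ 0.1  0.4 -3.8] T [-0.02 -0.01  0.05] open 19.1 q [ 0.68  0.7  -0.63  1.96  0.64  0.69  0.96]
case [0, 112, 438, 267, 79907] mean [ 460.1 -224.8   59.3] rect [ 483.4 -225.9] [240.5 158.6] 75.2
scene plate 311 [ 504.5 -163.1   95.1] [88.  96.1 99.2] ((499.0702209472656, -168.70555114746094), (42.13288116455078, 85.6744384765625), 72.94338989257812)
scene [279 184   9   9  57] [ 472.4 -155.4   67.7] ((464.4615783691406, -160.28810119628906), 19.812284469604492)
  top row centre -> [ 475.  -153.7   75. ]
scene [258 193  10   9  68] [ 530.5 -172.1   67.8] ((526.8641967773438, -179.06695556640625), 19.775028228759766)
  top row centre -> [ 535.5 -166.3   75. ]
side plate 385 [ 497.6 -160.8   94.3] [86.8 95.1 98.7] ((500.239013671875, -164.77000427246094), (40.415771484375, 85.90239715576172), 76.30030059814453)
side [376 202   9   9  56] [ 529.2 -169.1   68.3] ((532.2129516601562, -177.7158203125), 18.288314819335938)
  top row centre -> [ 528.1 -166.8   75. ]
side [398 212  10  10  64] [ 469.8 -153.6   69.5] ((476.1217346191406, -164.455322265625), 19.078615188598633)
  top row centre -> [ 470.2 -151.1   75. ]
```

View pics/w10mix.png

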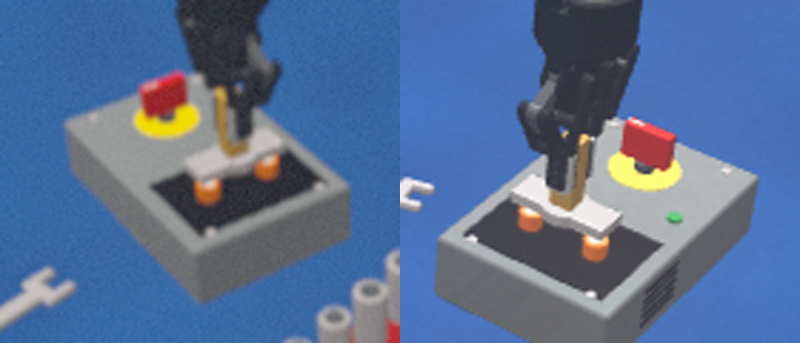

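View pics/w10.png

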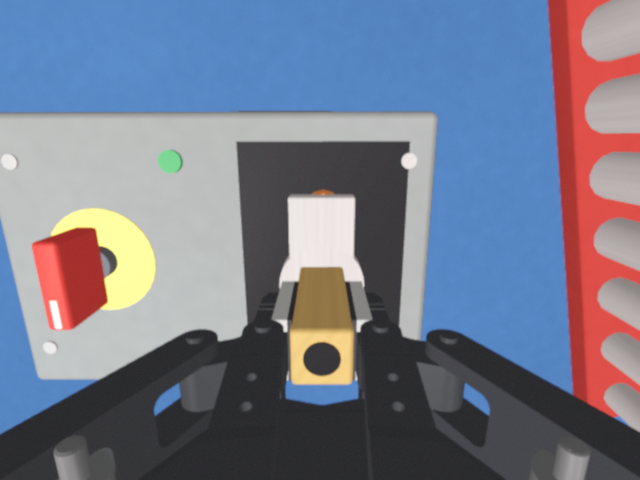

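The side and scene views show one blade over each post with a visible gap, and the handle at rest. The wrist view has the post centred behind the blade (column 322). I'm handing in.

```bash
python3 - <<'E'
from station import arm
print(arm.job_done()); s=arm.get_state(); print(s['clock'],s['ee_pos'],s['wrist_force'],s['opening'])
E
```

```text
the job is handed in; nothing more can be done
None
the job is handed in; nothing more can be done
```

I started the tester, carried the vane over the rack, and handed the job in with the vane held above the two sensor posts. The hand-in reports no verdict, so what follows rests on my own measurements.

- **Start handle:** I pinched it and turned it about 1.05 rad clockwise until the torque rose to 0.53 N m at the stop. After I let go, the wrist picture showed it sprung back to rest.
- **Carry:** I gripped the vane by its hub and crossed above the rack with the blades about 60 mm clear of its tops. The wrist force showed no contact at the stops along the way.
- **Final pose:**
  - The tool was at (499.5, -168.3) mm, against a posts' midpoint of about (499.5, -168) from the wrist camera and the gripped handle axis.
  - The blades were within about 0.02 rad of the posts' line, and the tool had no measurable tilt.
  - The underside was about 11 mm above the posts, and the wrist force showed only the vane's weight (about 4 N).

One check disagreed slightly. If the posts and handle sit symmetrically about the case centre, the midpoint would be about 2.5 mm further along y. The scene and side cameras also differed from each other by a few millimetres there. All of this is well inside the 8 mm limit. I kept clear of the tin, black socket and wrench, but did not measure them again at the end.

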